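# Refit the washed grease filter in the worktop extractor

## Robot

A 6-joint arm with a two-finger parallel gripper is mounted at the origin on a cart in front of the work surface, level with it; the furniture and walls round the work are solid. World frame = base frame: x ahead of the robot, y to its left, z up, the work surface at z = 0. Lengths are in mm, angles in rad, forces in N, time in s.
With the tool pointing down it reaches from about 375 to 825 mm from the base axis. Payload 5.5 kg.
Tool frame: the origin (TCP) lies at the very end of the fingers, on their centre line; the grasp point (between the pads) lies 19 mm behind it (env.grasp_offset is the distance from the TCP to the grasp point, in mm); z points along the fingers, y is the line along which they close (so a half turn about z gives the same grasp; the last joint's range is limited). The gripper opens to 85 mm and grips with 20 to 120 N. Pads are 22 mm wide; open, the fingers measure 114 mm over their backs; the gripper's body (76 mm by 85 mm) begins 54 mm behind the grasp point. The pads swing forward as they close: fully open they stand 13 mm farther back than shut.
Start: joints at [1.268, 0.314, -0.047, 1.21, 0, 1.571], TCP at [178.913, 572.7, 198.599] pointing down, gripper open.
Joint ranges: [-2.67, 2.67], [-0.69, 1.73], [-1.03, 1.25], [-2.08, 2.16], [-1.42, 1.45], [-3.14, 3.14]. Speed limits (rad/s): [2.39, 2.39, 3.01, 3.14, 3.14, 3.14].

## Interface

Orientations are given as a 3x3 rotation matrix whose columns are the frame's x, y, z axes.
In Python, from bench import env, imaging, workorder, find_in gives the robot as it stands.
- The arm moves only by the shell command python3 -m jog 'ROWS'. ROWS is JSON, a list that holds one entry, the list of rows, each a list of 7 numbers: the finger opening in mm, from 0 to 85.4, then the shift along the tool's x, y, z in mm, then the turn, a rotation vector about the tool's x, y, z in degrees. A call has 1 to 20 rows; each row is the pose to reach, as a shift and turn from the pose commanded when the call began, along the tool's axes at that moment; what a row does not reach only later rows make up. A row lasts 1/8 s, in which the tool goes at most 62.5 mm and 10.7 degrees, less where a joint would pass 70% of its speed; a pose out of reach is approached as far as the arm can. A call with a gripper value outside its range is refused whole. The fingers move at their own pace and stop on an object; the grip force is fixed at half the most. Time passes only in rows, so rows that repeat a pose let the fingers close. It gives the time, the measured TCP pose, the force, the opening and the grip force at its end, in the units of the state.
- env.observe(): the state, without advancing time (a new reading comes with each control period).
- imaging.capture(name): name is "side" or "top" or "wrist"; returns (picture, depth): 400x640x3 uint8, red, green, blue; 400x640 float32, mm along the optical axis (not along the pixel's ray), 0 where there is no reading.
- imaging.camera_model(name): a dict with "mtx" (3x3 intrinsics, pixels), "cam_to_world" (4x4, takes a point from camera to world coordinates). Camera axes: x right, y down, z forward; pixel columns grow to the right and rows downward; lengths in mm; the calibration is good to about 2 mm. A picture is of the moment at which its call begins: read the wrist's pose just before it. camera_model takes no time and is no camera call; for the wrist camera it gives the pose at the moment of the call.
- workorder.close_job(): hands the job in; it is judged then, once.
Trained networks look in the newest picture that a camera, given by its name, has taken for a name from the list of things; names that differ only in an ending like _2 or _b are one class to them, and where a whole thing is asked for, a point or a joint stands for the part that bears it (a point fixed in the world has none). Each returns a list of dicts, best first, with "conf" (0 to 1); they miss things now and then, are a little off and sometimes report something else, mostly with a low value. They report only what shows in the picture. A call takes as long as a camera call.
- find_in(camera, target): "extent" ([centre column, centre row, width, height] in pixels, round what is visible of it).
The state is a dict: "t": time; "joint_positions": joint angles; "joint_velocities": joint speeds; "joint_efforts": joint torques, N m; "position": TCP position; "ee_rot": TCP orientation; "wrist_force": force on the tool from outside, world axes, zero at the start; "moment": the same for the moment, N m; "opening": opening from 0.0 (shut) to 1.0 (fully open); "gripper_force": force on a finger pad.
Only numpy, scipy, OpenCV 4.12 (cv2) and the standard library are available. Lean on these libraries where they do the work, as an engineer would, in place of code of your own. Each camera call takes 0.05 s, during which the arm holds its last target. There are 200 camera calls.

## Task

Put the washed steel grease filter from the black drying mat back into the small worktop extractor on the left: hold it tilted, hook its plain front edge (the one nearer the robot as it lies, without the little upstand) under the steel lip at the robot's side of the inlet, then lower the other edge and keep hold of it until the filter lies flat on its seat. Then turn the catch beside the inlet a quarter turn clockwise to its stop, so that its tongue lies over the filter, and let go; leave everything else where it is.

Things in the scene. Friction and masses are not known exactly. Their poses are not given: they have to be found in the camera images.
- extractor: White worktop extractor, fixed, 236 x 200 x 104 mm (own x -94..+142, y -114..+86). Origin on the worktop under the middle of the inlet; x from the lip (robot's side) to the motor housing, y left, z up. The inlet is a recess x -82..+82, y -70..+70. At x = +82 the motor housing's upright face rises to z = 104; the side rails are 50 mm high.
- seat (a point): Centre of the filter's seat, (0, 0, 40) mm in the extractor's frame, axes the same: a level ledge round the inlet, 14 to 26 mm wide. The fitted filter lies flat on it, its axes along the extractor's, with 14 mm of play in x and 10 mm in y between the walls; its origin is then at this point to within the play.
- lip_edge (a point): Middle of the steel lip's free edge, at its underside: (-56, 0, 60) mm in the extractor's frame. The lip is 6 mm thick, 20 mm above the ledge, and overhangs the inlet 26 mm from the wall at x = -82. Lip edge to motor housing is 138 mm, less than the filter's 150: it goes in only tilted 25 to 40 degrees, front edge low, and slides on under the lip as it is lowered.
- filter: Loose stainless grease filter, 150 (own x) x 130 (y) mm, sheet 5 mm thick, 0.2 to 0.4 kg, face up on the 6 mm black drying mat. Origin: centre of its underside; +x from the plain front edge (x = -75, to be hooked) to the rear edge, which has a 5 mm upstand; z up out of its face. Baffle ridges 4 mm high cover x -42..+60, y -49..+49.
- filter_grip (a point): Where to hold the filter: (8, 0, 31) mm in its frame, on the grip tab, an upright steel plate 10 mm thick (x +3..+13), 44 mm wide (y), its top at z = 46 mm. Fingers close along the filter's x; so held, it tilts with the tool.
- catch (a joint): Quarter-turn catch on the extractor's right rail, rad: 0 = open (tongue along the rail, to the extractor's -x), grows clockwise seen from above, 1.571 = closed at its stop (tongue to +y, over the filter). Starts between 0 and 0.25; light friction (0.06 N m); stays where it is left.
- catch_grip (a point): On the catch's axis, at the height to grip: (20, -92, 80) mm in the extractor's frame; turns with the catch. The black bar grip is 42 mm long (own x, in line with the tongue), 12 mm thick (own y), z = 60 to 92 mm above the worktop. The steel tongue below it, 16 mm wide, z = 51 to 57 mm, reaches 42 mm to its own -x.
- tin_small: small green lidded tin, 62 mm across, 67 mm high, standing right of the mat; origin at the centre of its foot
- garlic_bulb: garlic bulb, 56 mm, lying on the worktop right of the extractor, beyond the mat; origin under its centre

How it is judged (in metres and radians):
On the way, in this order (a step that is already met when the one before it is completed fails the run):
1. The filter, held tilted by more than 14 degrees, has its plain front edge at least 4 mm in under the lip (angle between filter's own z axis and vertical above 0.25 rad and x of lip_edge in the frame of filter between -0.071 and -0.04 m and z of lip_edge in the frame of filter between 0.003 and 0.03 m and y of lip_edge in the frame of filter between -0.03 and 0.03 m), for 0.1 s.
2. The filter lies flat on its seat with the front edge under the lip while the fingers still touch it (it was lowered, not dropped) (z of filter in the frame of extractor between 0.036 and 0.044 m and angle between the z axis of filter and the z axis of extractor, either way round below 0.05 rad and y of filter in the frame of extractor between -0.009 and 0.009 m and x of lip_edge in the frame of filter between -0.069 and -0.04 m and contact force between filter and the fingers above 0.5 N), for 0.1 s.
At the end, for the whole second after the job is handed in: The filter rests flat on the seat (origin within 4 mm of the seat's height, level with the extractor within 0.05 rad, within 9 mm of the middle sideways), its plain front edge at least 6 mm in under the lip, and the catch is turned past 1.35 rad, its tongue over the filter; the filter is still (z of filter in the frame of extractor between 0.036 and 0.044 m and angle between the z axis of filter and the z axis of extractor, either way round below 0.05 rad and y of filter in the frame of extractor between -0.009 and 0.009 m and x of lip_edge in the frame of filter between -0.069 and -0.04 m and value of joint catch above 1.35 rad and linear speed of filter below 0.02 m/s); the robot touches nothing.
It fails at once if The tin is moved more than 40 mm (distance of tin_small from where it was at the start of the episode above 0.04 m).
It fails at once if The garlic bulb is moved more than 40 mm (distance of garlic_bulb from where it was at the start of the episode above 0.04 m).
It also fails if it takes over 61 s, if anything falls off the work surface, if the arm or the gripper's body presses on something with over 40 N, if the wrist force passes 120 N, or if a joint passes its speed limit or range.

## Working session

There is one attempt and no reset: what is moved stays moved. The work goes in short steps, Python scripts to look and compute and a shell command to move; the robot and the scene stay as the last step left them, time stands still between calls to the robot, and variables do not carry over. Pictures are saved under pics/ and viewed, at most 10 in all, crops included, and the job is handed in when it is done.

```bash
ls; mkdir -p pics; python3 - <<'E'
from bench import env, imaging, find_in
import cv2,numpy as np
s=env.observe(); print(s['t'],s['position'],s['ee_rot'],s['opening'],env.grasp_offset)
for c in ['top','side']:
    p,d=imaging.capture(c); cv2.imwrite(f'pics/{c}0.png',p[:,:,::-1]); np.savez(f'{c}0.npz',p=p,d=d,**imaging.camera_model(c))
    m=imaging.camera_model(c); print(c,m['mtx'].round(1).tolist(),m['cam_to_world'].round(3).tolist())
    for t in ['extractor','filter','catch','tin_small','garlic_bulb']:
        print(c,t,[(np.round(o['extent'],0).tolist(),round(o['conf'],2)) for o in find_in(c,t)[:2]])
E
```

```text
pics
0.0 [178.73321608 572.1195123  197.76055543] [[-9.54500033e-01  2.98210426e-01 -4.78711886e-04]
 [ 2.98210810e-01  9.54498733e-01 -1.57535847e-03]
 [-1.28584307e-05 -1.64643677e-03 -9.99998645e-01]] 1.0023797562919445 18.700000000000003
top [[509.8, 0.0, 318.1], [0.0, 509.8, 199.9], [0.0, 0.0, 1.0]] [[0.015, -0.977, 0.213, 282.187], [-1.0, -0.015, 0.003, 66.153], [0.001, -0.213, -0.977, 1270.72], [0.0, 0.0, 0.0, 1.0]]
top extractor [([204.0, 200.0, 126.0, 130.0], 0.64)]
top filter [([340.0, 250.0, 63.0, 71.0], 0.96)]
top catch [([234.0, 188.0, 12.0, 23.0], 0.47)]
top tin_small [([440.0, 229.0, 32.0, 25.0], 0.69)]
top garlic_bulb [([280.0, 180.0, 20.0, 21.0], 0.7)]
side [[368.0, 0.0, 317.6], [0.0, 368.0, 201.8], [0.0, 0.0, 1.0]] [[-0.999, 0.028, -0.042, 580.146], [0.049, 0.384, -0.922, 924.567], [-0.009, -0.923, -0.385, 445.523], [0.0, 0.0, 0.0, 1.0]]
side extractor []
side filter [([354.0, 220.0, 58.0, 30.0], 0.9)]
side catch [([305.0, 252.0, 28.0, 23.0], 0.67)]
side tin_small [([329.0, 184.0, 18.0, 26.0], 0.87)]
side garlic_bulb [([289.0, 248.0, 21.0, 19.0], 0.76)]
```

```bash
python3 - <<'E'
import cv2,numpy as np
p=cv2.imread('pics/top0.png')[110:310,120:480]; cv2.imwrite('pics/top0c.png',cv2.resize(p,(792,440),interpolation=cv2.INTER_CUBIC))
E
```

```text
(no output)
```

View pics/top0c.png

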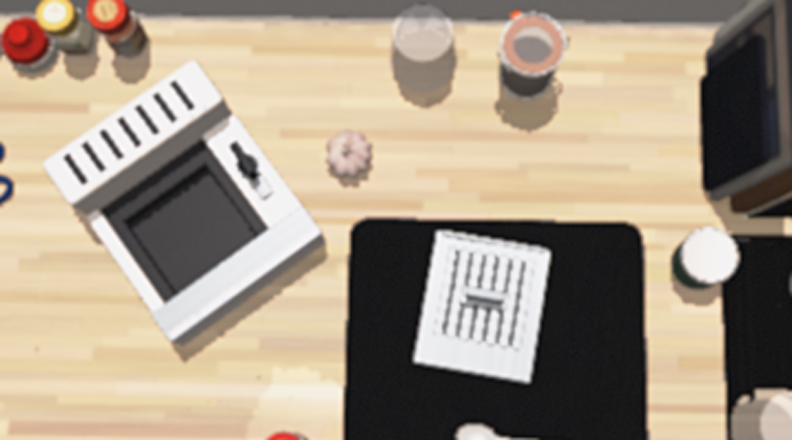

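The top view shows the extractor rotated to the left (motor housing at upper left, lip at lower right of it, catch at crop (248,165)). The filter lies on the mat at crop (483,305), its tab at (485,298) and its upstand edge at the far side.

```bash
cat > h.py <<'E'
import numpy as np,cv2
def cloud(d,mtx,T):
    v,u=np.mgrid[:d.shape[0],:d.shape[1]]
    P=np.stack([(u-mtx[0,2])/mtx[0,0]*d,(v-mtx[1,2])/mtx[1,1]*d,d,np.ones_like(d)],-1)@np.asarray(T).T
    P=P[...,:3]; P[d<=0]=np.nan; return P
def rect(P,m):
    q=P[m][:,:2].astype(np.float32); r=cv2.minAreaRect(q); return np.round(r[0],1),np.round(r[1],1),round(r[2],2),len(q)
E
python3 - <<'E'
import numpy as np,cv2
from h import *
z=np.load('top0.npz'); P=cloud(z['d'],z['mtx'],z['cam_to_world'])
v,u=np.mgrid[:400,:640]
ex=(u>138)&(u<270)&(v>132)&(v<270); Z=P[...,2]
bg=(u>150)&(u<280)&(v>285)&(v<300); print('table z',np.nanmedian(Z[bg]))
for lo,hi in [(97,112),(58,72),(44,56),(35,43),(25,120),(-5,15),(15,35)]:
    m=ex&(Z>lo)&(Z<hi)
    print(lo,hi,rect(P,m),np.nanmedian(Z[m]).round(1))
fl=(u>300)&(u<378)&(v>206)&(v<290); br=z['p'].min(-1)>90
m=fl&br; print('filter',rect(P,m),np.nanmedian(Z[m]))
cnt,_=cv2.findContours(m.astype(np.uint8),0,1); print(cv2.minAreaRect(max(cnt,key=cv2.contourArea)))
tab=fl&(Z>32); print('tab',rect(P,tab),P[tab].mean(0),np.nanmax(Z[tab]))
for n,c in [('tin',(440,229)),('garlic',(280,180))]: print(n,P[c[1],c[0]])
E
```

```text
table z 0.09716265678298441
97 112 (array([607.7, 397.6]), array([ 61.8, 199.8]), 38.01, 2014) 103.5
58 72 (array([515.7, 326.5]), array([179.4, 200.1]), 37.58, 1564) 65.7
44 56 (array([515.9, 326.7]), array([180.2, 200.7]), 37.95, 1347) 49.7
35 43 (array([611.1, 353.7]), array([377.4, 250.2]), 34.51, 1076) 39.5
25 120 (array([613.5, 359.4]), array([375.2, 267.5]), 37.51, 6766) 64.9
-5 15 (array([557.5, 365. ]), array([362.5, 341. ]), 2.05, 10116) 0.3
15 35 (array([615.2, 344.4]), array([383. , 256.7]), 32.33, 944) 17.5
filter (array([473.3,  36.2]), array([184.6, 200.4]), 73.65, 3644) 11.84695766035577
((339.2432861328125, 248.4547119140625), (54.74237823486328, 62.67857360839844), 10.007979393005371)
tab (array([443.6,  13.7]), array([42.9, 10.6]), 81.52, 91) [442.97697351  14.16665271  49.48079427] 55.874057686007745
tin [ 478.27370714 -222.60287075   67.52542841]
garlic [600.12220885 165.14947905  40.03760132]
```

```bash
cat >> h.py <<'E'
from scipy.spatial.transform import Rotation as Ro
def Rt(az,tilt=0):
    # tool pointing down, y along azimuth az (deg); tilt: y-end raised (about tool x)
    a=np.radians(az); y=np.array([np.cos(a),np.sin(a),0]); z=np.array([0,0,-1.]); x=np.cross(y,z)
    R=np.stack([x,y,z],1)
    t=np.radians(tilt); y2=y*np.cos(t)-z*np.sin(t); z2=z*np.cos(t)+y*np.sin(t)
    return np.stack([x,y2,z2],1)
def rel(p,R,p1,R1):
    return np.round(R.T@(np.array(p1)-p),1), np.round(np.degrees(Ro.from_matrix(R.T@R1).as_rotvec()),1)
E
python3 - <<'E'
from h import *
from bench import env,imaging
s=env.observe(); p,R=np.array(s['position']),np.array(s['ee_rot'])
print(rel(p,R,[443,14,160],Rt(-8.5)))
m=imaging.camera_model('wrist'); C=m['cam_to_world']; print(m['mtx'].round(0).tolist(),(R.T@(C[:3,3]-p)).round(1),(R.T@C[:3,:3]).round(2).tolist())
E
```

```text
(array([-418.7, -454.6,   38.6]), array([ 0. , -0. , 81.2]))
[[345.0, 0.0, 317.0], [0.0, 345.0, 199.0], [0.0, 0.0, 1.0]] [  74.3   -0.6 -176. ] [[0.0, -0.96, -0.29], [1.0, 0.0, -0.0], [0.0, -0.29, 0.96]]
```

```bash
python3 -m jog '[[[60,-105,-114,10,0,0,20],[60,-210,-228,20,0,0,41],[60,-315,-342,30,0,0,61],[60,-418.7,-454.6,38.6,0,0,81.2],[60,-418.7,-454.6,38.6,0,0,81.2],[60,-418.7,-454.6,38.6,0,0,81.2],[60,-418.7,-454.6,38.6,0,0,81.2],[60,-418.7,-454.6,38.6,0,0,81.2],[60,-418.7,-454.6,38.6,0,0,81.2],[60,-418.7,-454.6,38.6,0,0,81.2],[60,-418.7,-454.6,38.6,0,0,81.2],[60,-418.7,-454.6,38.6,0,0,81.2],[60,-418.7,-454.6,38.6,0,0,81.2]]]'
python3 - <<'E'
from h import *
from bench import env,imaging
s=env.observe(); p,R=np.array(s['position']),np.array(s['ee_rot']); print(s['t'],p.round(1),R.round(3).tolist(),s['joint_positions'])
m=imaging.camera_model('wrist'); im,d=imaging.capture('wrist'); np.savez('w1.npz',p=im,d=d,**m); cv2.imwrite('pics/w1.png',im[:,:,::-1])
P=cloud(d,m['mtx'],m['cam_to_world']); Z=P[...,2]
near=np.hypot(P[...,0]-440,P[...,1]-14)<130
for lo,hi in [(38,58),(8.5,58),(8.5,13)]:
    k=near&(Z>lo)&(Z<hi); print(lo,hi,rect(P,k),P[k].mean(0).round(1),np.nanmedian(Z[k]))
E
```

```text
t: 2.22
position: [442.6, 15.1, 160.1]
ee_rot: [[0.147, 0.989, -0.0], [0.989, -0.147, 0.0], [0.0, -0.0, -1.0]]
wrist_force: [-0.3, -0.3, -0.3]
opening: 0.704
gripper_force: 0.0
2.225 [442.6  15.1 160.1] [[0.147, 0.989, -0.0], [0.989, -0.147, 0.0], [0.0, -0.0, -1.0]] [ 3.38159405e-02  3.99404121e-02 -4.67895671e-01  1.06304081e+00
  2.66362478e-04  1.75186765e+00]
38 58 (array([443.6,  16.4]), array([43.1,  9.6]), 81.21, 583) [443.7  18.   51.9] 52.31022099873189
8.5 58 (array([431.2,  16.4]), array([209.3, 240.2]), 0.57, 20856) [436.5  21.4  14.4] 12.457797350607848
8.5 13 (array([431.2,  16.4]), array([209.3, 240.2]), 0.57, 12467) [429.3  23.6  11.8] 11.82291671005396
```

View pics/w1.png

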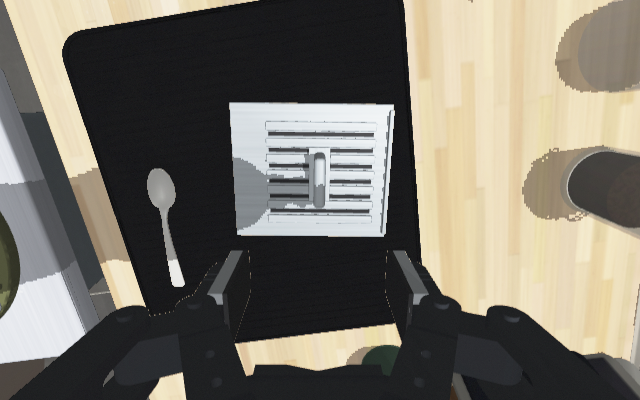

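The wrist view shows the filter at (312,170), its tab at (319,180) midway between the fingers and its upstand at the right (388,170), which is the rear.

```bash
python3 - <<'E'
from h import *
from bench import env
for f,bx in [('w1.npz',(220,400,95,245)),('top0.npz',(300,378,206,290))]:
    z=np.load(f); im=z['p']; M=z['mtx'];T=z['cam_to_world']
    k=np.zeros(im.shape[:2],np.uint8); k[bx[2]:bx[3],bx[0]:bx[1]]=(im.min(-1)>70)[bx[2]:bx[3],bx[0]:bx[1]]
    c=max(cv2.findContours(k,0,1)[0],key=cv2.contourArea)[:,0].astype(float)
    r=np.stack([(c[:,0]-M[0,2])/M[0,0],(c[:,1]-M[1,2])/M[1,1],np.ones(len(c))],1)@T[:3,:3].T
    q=T[:3,3]+r*((11-T[2,3])/r[:,2])[:,None]
    print(f,cv2.minAreaRect(q[:,:2].astype(np.float32)))
s=env.observe(); print(rel(s['position'],s['ee_rot'],[443.5,15.5,19.5],Rt(-8.8)))
E
```

```text
w1.npz ((436.015380859375, 17.414825439453125), (130.7353515625, 150.89224243164062), 80.89452362060547)
top0.npz ((435.70794677734375, 15.870460510253906), (136.14517211914062, 157.15394592285156), 80.84739685058594)
(array([  0.4,   0.8, 140.6]), array([ 0. , -0. ,  0.4]))
```

```bash
python3 -m jog '[[[60,0.4,1,50,0,0,0.7],[60,0.4,1,100,0,0,0.7],[60,0.4,1,130,0,0,0.7],[60,0.4,1,140,0,0,0.7],[60,0.4,1,140,0,0,0.7],[0,0.4,1,140,0,0,0.7],[0,0.4,1,140,0,0,0.7],[0,0.4,1,140,0,0,0.7],[0,0.4,1,140,0,0,0.7],[0,0.4,1,140,0,0,0.7],[0,0.4,1,140,0,0,0.7],[0,0.4,1,140,0,0,0.7],[0,0.4,1,140,0,0,0.7]]]'
```

```text
t: 3.9
position: [444.0, 14.2, 20.0]
ee_rot: [[0.161, 0.987, -0.0], [0.987, -0.161, 0.0], [-0.0, -0.0, -1.0]]
wrist_force: [-0.4, 0.8, 0.8]
opening: 0.001
gripper_force: 0.0
```

```bash
python3 - <<'E'
from h import *
from bench import env,imaging
s=env.observe(); print(s['t'],s['position'],s['opening'],s['gripper_force'])
a=imaging.capture('wrist')[0]; b=imaging.capture('side')[0]
m=imaging.camera_model('wrist')
cv2.imwrite('pics/w2.png',np.hstack([cv2.resize(a[:,:,::-1],(480,300)),cv2.resize(b[140:280,270:430,::-1],(320,300))]))
E
```

```text
3.9 [444.02696175  14.19821445  19.96398312] 0.0005445527312336049 0.0
```

View pics/w2.png

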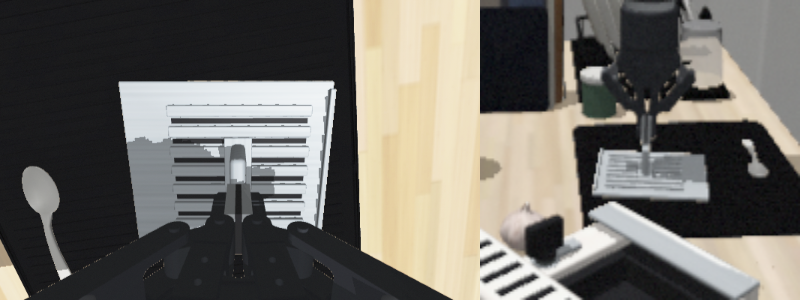

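```bash
python3 - <<'E'
from h import *
from bench import env,imaging
m=imaging.camera_model('wrist'); a,d=imaging.capture('wrist'); b,ds=imaging.capture('side'); 
np.savez('w3.npz',p=a,d=d,**m)
cv2.imwrite('pics/w3.png',np.hstack([cv2.resize(a[160:330,230:400,::-1],(400,400),interpolation=2),cv2.resize(b[195:245,325:375,::-1],(400,400),interpolation=2)]))
P=cloud(d,m['mtx'],m['cam_to_world'])
for c in (300,308,316,324,332):print(c,[P[r,c].round(0).tolist() for r in range(180,330,12)])
E
```

```text
300 [[439.0, 45.0, 16.0], [438.0, 39.0, 17.0], [437.0, 32.0, 17.0], [435.0, 25.0, 17.0], [434.0, 18.0, 17.0], [433.0, 11.0, 17.0], [432.0, 4.0, 17.0], [437.0, 22.0, 68.0], [439.0, 25.0, 84.0], [439.0, 26.0, 94.0], [440.0, 26.0, 101.0], [440.0, 26.0, 106.0], [441.0, 31.0, 119.0]]
308 [[443.0, 44.0, 15.0], [442.0, 38.0, 18.0], [442.0, 37.0, 34.0], [443.0, 36.0, 51.0], [442.0, 31.0, 52.0], [441.0, 25.0, 52.0], [441.0, 25.0, 65.0], [nan, nan, nan], [442.0, 25.0, 85.0], [442.0, 25.0, 92.0], [442.0, 26.0, 102.0], [442.0, 26.0, 107.0], [442.0, 22.0, 108.0]]
316 [[447.0, 43.0, 15.0], [446.0, 37.0, 18.0], [446.0, 38.0, 40.0], [446.0, 36.0, 52.0], [445.0, 30.0, 52.0], [444.0, 25.0, 53.0], [444.0, 24.0, 63.0], [444.0, 24.0, 74.0], [445.0, 25.0, 85.0], [444.0, 24.0, 91.0], [444.0, 19.0, 91.0], [443.0, 14.0, 91.0], [442.0, 10.0, 91.0]]
324 [[451.0, 43.0, 15.0], [450.0, 36.0, 17.0], [450.0, 37.0, 39.0], [450.0, 36.0, 52.0], [449.0, 30.0, 52.0], [448.0, 24.0, 52.0], [448.0, 24.0, 65.0], [448.0, 24.0, 76.0], [447.0, 24.0, 84.0], [447.0, 23.0, 91.0], [447.0, 24.0, 100.0], [447.0, 21.0, 101.0], [446.0, 15.0, 100.0]]
332 [[456.0, 42.0, 16.0], [455.0, 36.0, 18.0], [454.0, 30.0, 19.0], [453.0, 23.0, 18.0], [452.0, 16.0, 18.0], [451.0, 8.0, 17.0], [451.0, 23.0, 64.0], [451.0, 23.0, 75.0], [450.0, 23.0, 84.0], [450.0, 25.0, 94.0], [450.0, 25.0, 101.0], [449.0, 25.0, 108.0], [450.0, 28.0, 118.0]]
```

View pics/w3.png

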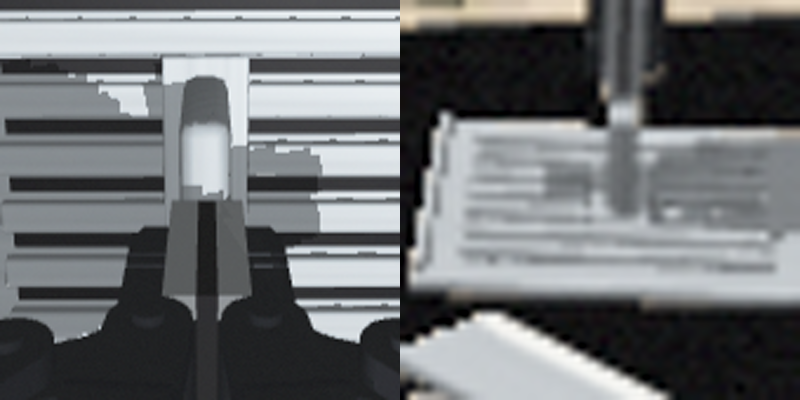

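```bash
python3 - <<'E'
from h import *
z=np.load('w3.npz');P=cloud(z['d'],z['mtx'],z['cam_to_world'])
for r in (205,212,218,224,230,236,242,246,250,256,264,280):
    print(r,[(c,int(P[r,c,0]),int(P[r,c,1]),int(P[r,c,2])) if np.isfinite(P[r,c,2]) else c for c in range(296,340,3)])
E
```

```text
205 [(296, 434, 31, 15), (299, 435, 31, 16), (302, 437, 31, 18), (305, 439, 30, 16), (308, 442, 36, 36), (311, 444, 37, 40), (314, 445, 38, 42), (317, 446, 37, 41), (320, 448, 37, 41), (323, 449, 36, 40), (326, 450, 34, 34), (329, 452, 28, 16), (332, 453, 28, 17), (335, 455, 28, 17), (338, 456, 27, 16)]
212 [(296, 433, 26, 12), (299, 435, 27, 16), (302, 437, 27, 18), (305, 438, 26, 16), (308, 442, 37, 48), (311, 444, 37, 49), (314, 445, 37, 50), (317, 446, 37, 51), (320, 448, 36, 49), (323, 449, 36, 50), (326, 450, 35, 48), (329, 451, 24, 17), (332, 453, 24, 17), (335, 454, 24, 16), (338, 456, 22, 12)]
218 [(296, 432, 22, 11), (299, 434, 24, 17), (302, 436, 23, 17), (305, 437, 23, 17), (308, 442, 35, 51), (311, 443, 35, 51), (314, 445, 35, 52), (317, 446, 35, 52), (320, 447, 35, 52), (323, 449, 34, 52), (326, 450, 34, 52), (329, 450, 21, 16), (332, 452, 21, 17), (335, 454, 20, 15), (338, 455, 18, 12)]
224 [(296, 432, 19, 14), (299, 433, 20, 16), (302, 435, 20, 17), (305, 437, 19, 15), (308, 441, 32, 51), (311, 443, 32, 51), (314, 444, 32, 52), (317, 446, 32, 53), (320, 447, 31, 51), 
[... 1808 characters left out ...]
 68), (326, 448, 24, 68), (329, 449, 23, 68), (332, 450, 23, 67), (335, 450, -2, 15), (338, 452, -2, 16)]
264 [(296, 435, 21, 67), (299, 436, 21, 66), (302, 439, 25, 74), (305, 440, 25, 75), 308, (311, 442, 24, 74), (314, 443, 24, 75), (317, 444, 24, 75), (320, 446, 24, 75), (323, 447, 23, 74), (326, 448, 23, 74), (329, 449, 23, 74), (332, 450, 23, 74), (335, 451, 19, 66), (338, 452, 19, 67)]
280 [(296, 436, 21, 80), (299, 438, 25, 86), (302, 439, 25, 87), (305, 440, 24, 86), (308, 441, 25, 87), (311, 442, 24, 86), (314, 443, 24, 87), (317, 444, 24, 87), (320, 445, 24, 87), (323, 447, 24, 88), (326, 448, 24, 87), (329, 449, 23, 87), (332, 450, 23, 87), (335, 451, 23, 86), (338, 452, 19, 79)]
```

```bash
python3 - <<'E'
from h import *
from bench import env,imaging
z=np.load('w1.npz');P=cloud(z['d'],z['mtx'],z['cam_to_world'])
for c in (228,236,244,400,408):print('w1 rel tcp',c,[(r,(P[r,c]-[442.6,15.1,160.1]).round(0).tolist()) for r in range(250,305,9)])
m=imaging.camera_model('side'); b,d=imaging.capture('side'); P=cloud(d,m['mtx'],m['cam_to_world'])
for c in (350,353,356): print(c,[(r,P[r,c].round(0).tolist()) for r in range(185,228,3)])
E
```

```text
w1 rel tcp 228 [(250, [-106.0, -68.0, -154.0]), (259, [-34.0, 16.0, 51.0]), (268, [-33.0, 15.0, 58.0]), (277, [-31.0, 15.0, 66.0]), (286, [-30.0, 15.0, 71.0]), (295, [-29.0, 13.0, 75.0]), (304, [-29.0, 11.0, 76.0])]
w1 rel tcp 236 [(250, [nan, nan, nan]), (259, [-31.0, 16.0, 52.0]), (268, [-30.0, 15.0, 58.0]), (277, [-29.0, 13.0, 62.0]), (286, [-30.0, 10.0, 63.0]), (295, [-30.0, 7.0, 65.0]), (304, [-30.0, 4.0, 66.0])]
w1 rel tcp 244 [(250, [-89.0, -70.0, -155.0]), (259, [-29.0, 14.0, 49.0]), (268, [-30.0, 10.0, 49.0]), (277, [-30.0, 6.0, 50.0]), (286, [-31.0, 3.0, 52.0]), (295, [-31.0, -0.0, 53.0]), (304, [-32.0, -4.0, 54.0])]
w1 rel tcp 400 [(250, [73.0, -94.0, -155.0]), (259, [33.0, 5.0, 51.0]), (268, [32.0, 6.0, 59.0]), (277, [30.0, 6.0, 65.0]), (286, [30.0, 2.0, 64.0]), (295, [30.0, -1.0, 65.0]), (304, [29.0, -4.0, 67.0])]
w1 rel tcp 408 [(250, [81.0, -96.0, -155.0]), (259, [37.0, 5.0, 51.0]), (268, [35.0, 5.0, 58.0]), (277, [33.0, 5.0, 65.0]), (286, [31.0, 6.0, 71.0]), (295, [30.0, 6.0, 76.0]), (304, [30.0, 2.0, 76.0])]
350 [(185, [455.0, 29.0, 117.0]), (188, [454.0, 26.0, 107.0
[... 524 characters left out ...]
45.0, 26.0, 73.0]), (203, [445.0, 26.0, 64.0]), (206, [444.0, 24.0, 55.0]), (209, [446.0, 38.0, 52.0]), (212, [446.0, 38.0, 43.0]), (215, [446.0, 39.0, 35.0]), (218, [445.0, 37.0, 25.0]), (221, [445.0, 37.0, 16.0]), (224, [447.0, 52.0, 15.0]), (227, [449.0, 65.0, 12.0])]
356 [(185, [439.0, 31.0, 117.0]), (188, [438.0, 28.0, 107.0]), (191, [438.0, 28.0, 99.0]), (194, [437.0, 23.0, 89.0]), (197, [437.0, 26.0, 81.0]), (200, [437.0, 25.0, 72.0]), (203, [436.0, 24.0, 63.0]), (206, [418.0, -92.0, 4.0]), (209, [422.0, -65.0, 6.0]), (212, [428.0, -23.0, 15.0]), (215, [430.0, -10.0, 12.0]), (218, [434.0, 15.0, 15.0]), (221, [436.0, 34.0, 14.0]), (224, [439.0, 53.0, 15.0]), (227, [442.0, 70.0, 15.0])]
```

The fingers shut above the tab. Both cameras show the real fingertips at z≈55, about 36 mm above the reported TCP. I'll check how much room there is between the open fingers before going lower.

```bash
python3 - <<'E'
from h import *
z=np.load('w1.npz');P=cloud(z['d'],z['mtx'],z['cam_to_world'])
for c in (270,295,317,340,365):print('w1 rel tcp',c,[(r,(P[r,c]-[442.6,15.1,160.1]).round(0).tolist()) for r in range(355,400,8)])
z=np.load('w3.npz');P=cloud(z['d'],z['mtx'],z['cam_to_world'])
print([(r,[(c,(P[r,c]-[444,14.2,20]).round(0).tolist()) for c in (309,317,325)]) for r in range(284,400,16)])
from bench import env; s=env.observe(); print(s['joint_positions'])
E
```

```text
w1 rel tcp 270 [(355, [-88.0, -208.0, -158.0]), (363, [-90.0, -219.0, -158.0]), (371, [nan, nan, nan]), (379, [-10.0, 12.0, 112.0]), (387, [-10.0, 12.0, 114.0]), (395, [-10.0, 11.0, 116.0])]
w1 rel tcp 295 [(355, [-59.0, -214.0, -160.0]), (363, [-61.0, -224.0, -158.0]), (371, [-5.0, 11.0, 109.0]), (379, [-4.0, 12.0, 112.0]), (387, [-4.0, 12.0, 115.0]), (395, [-4.0, 11.0, 116.0])]
w1 rel tcp 317 [(355, [-33.0, -216.0, -159.0]), (363, [-35.0, -227.0, -158.0]), (371, [1.0, 9.0, 108.0]), (379, [1.0, 10.0, 112.0]), (387, [1.0, 11.0, 114.0]), (395, [1.0, 11.0, 116.0])]
w1 rel tcp 340 [(355, [-7.0, -222.0, -160.0]), (363, [-8.0, -233.0, -160.0]), (371, [6.0, 9.0, 109.0]), (379, [6.0, 9.0, 111.0]), (387, [6.0, 9.0, 114.0]), (395, [6.0, 10.0, 117.0])]
w1 rel tcp 365 [(355, [22.0, -224.0, -158.0]), (363, [21.0, -226.0, -148.0]), (371, [12.0, 7.0, 108.0]), (379, [nan, nan, nan]), (387, [11.0, 9.0, 114.0]), (395, [11.0, 8.0, 116.0])]
[(284, [(309, [-2.0, 11.0, 70.0]), (317, [1.0, 10.0, 70.0]), (325, [4.0, 10.0, 70.0])]), (300, [(309, [-1.0, 12.0, 81.0]), (317, [-0.0, 4.0, 70.0]), (325, [4.0, 11.0, 81.0])]), (316, [(309, [-2.0, 8.0, 83.0]), (317, [-1.0, -1.0, 72.0]), (325, [3.0, 5.0, 81.0])]), (332, [(309, [-3.0, 0.0, 81.0]), (317, [-2.0, -8.0, 72.0]), (325, [2.0, -1.0, 81.0])]), (348, [(309, [-4.0, -6.0, 82.0]), (317, [-15.0, -88.0, -16.0]), (325, [1.0, -7.0, 81.0])]), (364, [(309, [-5.0, -8.0, 86.0]), (317, [-17.0, -100.0, -15.0]), (325, [0.0, -11.0, 84.0])]), (380, [(309, [-1.0, 10.0, 111.0]), (317, [1.0, 10.0, 112.0]), (325, [3.0, 11.0, 113.0])]), (396, [(309, [-1.0, 11.0, 117.0]), (317, [1.0, 10.0, 117.0]), (325, [3.0, 10.0, 116.0])])]
[ 3.18858697e-02  1.83727592e-01 -6.62516149e-01  7.24537688e-01
 -1.00692622e-05  1.76417119e+00]
```

```bash
python3 -m jog '[[[50,1.3,0,0,0,0,0],[50,1.3,0,0,0,0,0],[50,1.3,0,0,0,0,0],[50,1.3,0,0,0,0,0],[50,1.3,0,15,0,0,0],[50,1.3,0,30,0,0,0],[50,1.3,0,36,0,0,0],[50,1.3,0,36,0,0,0],[50,1.3,0,36,0,0,0]]]'; python3 -m jog '[[[0,0,0,0,0,0,0],[0,0,0,0,0,0,0],[0,0,0,0,0,0,0],[0,0,0,0,0,0,0],[0,0,0,0,0,0,0],[0,0,0,0,0,0,0],[0,0,0,0,0,0,0]]]'
```

```text
t: 5.28
position: [444.5, 15.5, -15.8]
ee_rot: [[0.161, 0.987, 0.0], [0.987, -0.161, -0.0], [0.0, 0.0, -1.0]]
wrist_force: [-0.1, 0.2, -0.3]
opening: 0.584
gripper_force: 0.0
t: 6.15
position: [444.7, 15.5, -15.6]
ee_rot: [[0.161, 0.987, 0.001], [0.987, -0.161, 0.0], [0.0, 0.001, -1.0]]
wrist_force: [-0.5, -0.1, 5.5]
opening: 0.105
gripper_force: 59.5
```

```bash
cat >> h.py <<'E'
EO=np.array([510.5,340,0]); EY=37.8
F=np.array([0,-8,-21.7])   # filter origin in tool frame
def tcp(xo,yo,zo,th,F=F):
    a=np.radians(EY); R=Rt(EY,th)
    o=EO+[xo*np.cos(a)-yo*np.sin(a),xo*np.sin(a)+yo*np.cos(a),zo]
    return o-R@F,R
def plan(tg,F=F):
    from bench import env
    s=env.observe(); p,R=np.array(s['position']),np.array(s['ee_rot'])
    for t in tg:
        a,b=rel(p,R,*tcp(*t,F)); print(t,a.tolist(),b.tolist(),tcp(*t,F)[0].round(0))
E
python3 -m jog '[[[0,0,0,-15,0,0,0],[0,0,0,-50,0,0,0],[0,0,0,-100,0,0,0],[0,0,0,-150,0,0,0],[0,0,0,-170,0,0,0],[0,0,0,-170,0,0,0],[0,0,0,-170,0,0,0]]]'
python3 - <<'E'
from h import *
from bench import imaging
plan([(14,0,150,35)])
m=imaging.camera_model('wrist'); im,d=imaging.capture('wrist'); np.savez('w4.npz',p=im,d=d,**m); cv2.imwrite('pics/w4.png',im[:,:,::-1])
E
```

```text
t: 7.02
position: [443.1, 15.4, 152.5]
ee_rot: [[0.161, 0.987, -0.002], [0.987, -0.161, -0.0], [-0.0, -0.002, -1.0]]
wrist_force: [-0.1, -0.5, -3.1]
opening: 0.111
gripper_force: 59.0
(14, 0, 150, 35) [355.4, 36.8, 15.4] [-33.1, 14.3, -45.6] [537. 360. 137.]
```

View pics/w4.png

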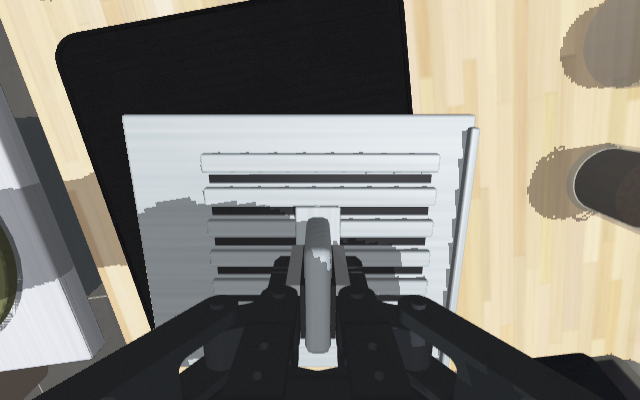

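The filter is held level by the tab, with its far-side edge from (123,115) to (475,115). Next I'll fit its pose in the tool frame.

```bash
python3 - <<'E'
from h import *
z=np.load('w4.npz');P=cloud(z['d'],z['mtx'],z['cam_to_world'])
p=np.array([443.1,15.4,152.5]);R=Rt(-9.3)
L=(P-p)@R
k=np.zeros((400,640),bool);k[120:146,130:455]=1;k[150:230,140:195]=1
q=L[k&(abs(L[...,2]+27)<12)]; A=np.c_[q[:,0],q[:,1],np.ones(len(q))]; c=np.linalg.lstsq(A,q[:,2],rcond=None)[0]; print('plane z=ax+by+c',c.round(4),'deg about x',np.degrees(c[1]).round(2),'c at y=-8',c[2]-8*c[1])
for r in (120,130,140): 
    row=L[r]; v=np.where(abs(row[:,2]+25)<12)[0]; print(r,v.min(),v.max(),row[v.min()].round(1),row[v.max()].round(1))
for c_ in (180,250,320,400):
    col=L[:,c_]; v=np.where(abs(col[:,2]+25)<12)[0]; print(c_,v.min(),col[v.min()].round(1),col[v.min()+3].round(1))
E
```

```text
plane z=ax+by+c [ 6.00000e-04  2.70000e-03 -2.73412e+01] deg about x 0.16 c at y=-8 -27.36293845647011
120 122 475 [ 62.9 -82.9 -27.6] [ 63.1  65.6 -27.1]
130 124 479 [ 58.7 -83.3 -26.6] [ 59.5  65.4 -32.3]
140 125 478 [ 54.4 -83.7 -26.4] [ 55.4  65.6 -32.3]
180 115 [ 64.8 -59.2 -25.1] [ 63.7 -58.6 -27. ]
250 115 [ 65.  -28.9 -27.6] [ 63.8 -29.1 -27.1]
320 115 [ 65.    0.3 -26.6] [ 63.8   0.3 -27.6]
400 115 [ 65.   34.2 -25.8] [ 63.8  34.1 -26.7]
```

```bash
sed -i 's/^F=np.array.*/F=np.array([0,-8.4,-22.2])/' h.py
python3 -m jog '[[[0,50,5,2,-4.7,2,-6.5],[0,101,10,4,-9.4,4,-13],[0,152,16,7,-14.2,6,-19.5],[0,203,21,9,-19,8,-26],[0,254,26,11,-23.7,10.2,-32.6],[0,305,32,13,-28.4,12.3,-39],[0,340,35,15,-32,13.8,-44],[0,355.4,36.8,15.4,-33.1,14.3,-45.6],[0,355.4,36.8,15.4,-33.1,14.3,-45.6],[0,355.4,36.8,15.4,-33.1,14.3,-45.6],[0,355.4,36.8,15.4,-33.1,14.3,-45.6]]]'
python3 - <<'E'
from h import *
from bench import imaging
plan([(14,0,150,35),(14,0,87,35),(1,0,87,35)])
for c in ('wrist','side','top'):
    m=imaging.camera_model(c); im,d=imaging.capture(c); np.savez(c+'5.npz',p=im,d=d,**m); cv2.imwrite(f'pics/{c}5.png',im[:,:,::-1])
a=cv2.imread('pics/wrist5.png');b=cv2.imread('pics/side5.png')[150:330,200:420]
cv2.imwrite('pics/c5.png',np.hstack([cv2.resize(a,(440,275)),cv2.resize(b,(336,275))]))
E
```

```text
t: 8.45
position: [538.1, 359.6, 139.0]
ee_rot: [[-0.612, 0.646, 0.455], [0.791, 0.502, 0.35], [-0.002, 0.575, -0.818]]
wrist_force: [0.8, -0.6, -3.3]
opening: 0.103
gripper_force: 59.2
(14, 0, 150, 35) [1.4, -1.6, 1.8] [0.1, 0.1, 0.0] [537. 361. 137.]
(14, 0, 87, 35) [1.5, -37.8, 53.3] [0.1, 0.1, 0.0] [537. 361.  74.]
(1, 0, 87, 35) [1.5, -48.4, 45.8] [0.1, 0.1, 0.0] [527. 353.  74.]
```

View pics/c5.png

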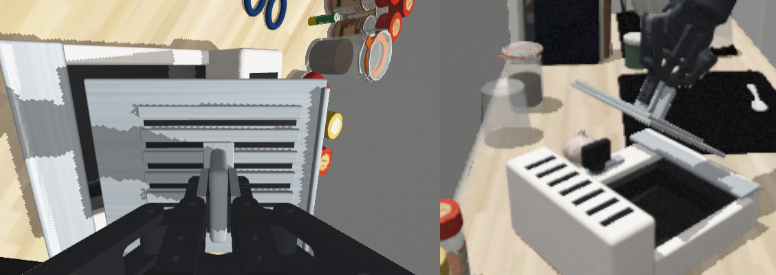

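The view shows the filter tilted front-low over the inlet, with the lip at left in the wrist view. I'll check it against the extractor frame using the wrist depth.

```bash
python3 - <<'E'
from h import *
a=np.radians(EY);RE=np.array([[np.cos(a),-np.sin(a),0],[np.sin(a),np.cos(a),0],[0,0,1]])
for f in ('wrist5.npz','side5.npz','top0.npz'):
    z=np.load(f);P=cloud(z['d'],z['mtx'],z['cam_to_world']); L=(P-EO)@RE; X,Y,Z=np.moveaxis(L,-1,0)
    ok=np.isfinite(Z)
    def q(m,A,p): 
        m=m&ok; return (m.sum(), np.percentile(A[m],p).round(1) if m.sum()>15 else None)
    lip=(Z>62)&(Z<70)&(X>-110)&(X<-40)&(Y>-125)&(Y<100)
    rail=(Z>47)&(Z<53)&(X>-50)&(X<75)&(Y>55)&(Y<100)
    rr=(Z>47)&(Z<53)&(X>-50)&(X<75)&(Y<-55)&(Y>-130)
    hs=(Z>100)&(Z<108)&(X>60)&(X<160)&(abs(Y)<130)
    print(f,'lip x',q(lip,X,[1,50,99]),'z',q(lip,Z,[50]),'y',q(lip,Y,[1,99]),'railL y',q(rail,Y,[2,98]),q(rail,Z,[50]),'railR',q(rr,Y,[2,98]),'housing x',q(hs,X,[2,98]),'y',q(hs,Y,[1,99]))
    for nm,m in (('lip',lip),('hs',hs)):
        m=m&ok
        if m.sum()>50: print(nm,cv2.minAreaRect(L[m][:,:2].astype(np.float32)))
E
```

```text
wrist5.npz lip x (np.int64(26046), array([-91.5, -74.6, -54.5])) z (np.int64(26046), array([66.7])) y (np.int64(26046), array([-78.2,  87.1])) railL y (np.int64(5073), array([72.8, 88.1])) (np.int64(5073), array([50.5])) railR (np.int64(269), array([-83.9, -67.2])) housing x (np.int64(2643), array([ 84.9, 139.3])) y (np.int64(2643), array([59.4, 87.3]))
lip ((-73.00826263427734, 1.5530242919921875), (38.21840286254883, 174.25379943847656), 0.0023380941711366177)
hs ((113.30191040039062, 73.86430358886719), (29.123952865600586, 60.31549072265625), 88.35150909423828)
side5.npz lip x (np.int64(1093), array([-89.2, -68.2, -51.4])) z (np.int64(1093), array([65.8])) y (np.int64(1093), array([-107.1,   88.9])) railL y (np.int64(453), array([74.4, 89.3])) (np.int64(453), array([49.5])) railR (np.int64(319), array([-107.7,  -66.6])) housing x (np.int64(2446), array([ 89.7, 144.5])) y (np.int64(2446), array([-104.1,   87.4]))
lip ((-70.98261260986328, -10.13818359375), (200.08815002441406, 39.77485656738281), 89.80772399902344)
hs ((116.59161376953125, -9.807334899902344), (59.18819808959961, 198.57322692871094), 0.19737780094146729)
top0.npz lip x (np.int64(1216), array([-93. , -74.7, -55.4])) z (np.int64(1216), array([65.9])) y (np.int64(1216), array([-112. ,   84.3])) railL y (np.int64(273), array([69.9, 85.1])) (np.int64(273), array([49.7])) railR (np.int64(532), array([-112.5,  -70.8])) housing x (np.int64(1787), array([ 84.2, 139.7])) y (np.int64(1787), array([-110.6,   82. ]))
lip ((-74.24406433105469, -13.588005065917969), (200.12709045410156, 39.22206497192383), 89.92239379882812)
hs ((111.75899505615234, -13.977180480957031), (198.8096160888672, 60.63156509399414), 89.9515380859375)
```

```bash
sed -i 's/^EO=np.array(\[510.5,340,0\])/EO=np.array([510.8,342.5,0])/' h.py
python3 - <<'E'
from h import *
plan([(14,0,150,35),(14,0,110,35),(14,0,88,35),(8,0,88,35),(1,0,88,35)])
E
```

```text
(14, 0, 150, 35) [2.9, -0.2, 2.7] [0.1, 0.1, 0.0] [537. 363. 137.]
(14, 0, 110, 35) [3.0, -23.2, 35.5] [0.1, 0.1, 0.0] [537. 363.  97.]
(14, 0, 88, 35) [3.1, -35.8, 53.5] [0.1, 0.1, 0.0] [537. 363.  75.]
(8, 0, 88, 35) [3.1, -40.8, 50.0] [0.1, 0.1, 0.0] [533. 359.  75.]
(1, 0, 88, 35) [3.1, -46.5, 46.0] [0.1, 0.1, 0.0] [527. 355.  75.]
```

```bash
python3 -m jog '[[[0,3,-0.2,2.7,0,0,0],[0,3,-12,19,0,0,0],[0,3,-23.2,35.5,0,0,0],[0,3,-30,45,0,0,0],[0,3,-35.8,53.5,0,0,0],[0,3,-35.8,53.5,0,0,0],[0,3,-35.8,53.5,0,0,0],[0,3,-35.8,53.5,0,0,0]]]'
python3 - <<'E'
from h import *
plan([(14,0,88,35),(1,0,88,35)])
E
```

```text
t: 9.6
position: [537.7, 363.9, 75.2]
ee_rot: [[-0.613, 0.645, 0.456], [0.79, 0.502, 0.352], [-0.002, 0.576, -0.818]]
wrist_force: [0.2, -0.3, -2.1]
opening: 0.11
gripper_force: 59.2
(14, 0, 88, 35) [-0.4, -0.9, 0.0] [0.2, 0.1, 0.1] [537. 363.  75.]
(1, 0, 88, 35) [-0.4, -11.5, -7.4] [0.2, 0.1, 0.1] [527. 355.  75.]
```

No contact so far. I'll slide the front edge under the lip.

```bash
python3 -m jog '[[[0,0,-4,-2.5,0,0,0],[0,0,-8,-5,0,0,0],[0,-0.3,-11.5,-7.4,0,0,0],[0,-0.3,-11.5,-7.4,0,0,0],[0,-0.3,-11.5,-7.4,0,0,0],[0,-0.3,-11.5,-7.4,0,0,0]]]'
python3 - <<'E'
from h import *
from bench import imaging
plan([(1,0,88,35),(2,0,81,30),(2,0,74,25),(1.5,0,67.5,20),(1,0,61,15),(0.5,0,54.5,10),(0,0,47.5,5),(0,0,40.5,0)])
m=imaging.camera_model('wrist'); im,d=imaging.capture('wrist'); b,_=imaging.capture('side')
np.savez('w6.npz',p=im,d=d,**m)
cv2.imwrite('pics/c6.png',np.hstack([cv2.resize(im[:,:,::-1],(440,275)),cv2.resize(b[170:300,270:420,::-1],(340,275))]))
E
```

```text
t: 10.35
position: [526.7, 355.0, 73.8]
ee_rot: [[-0.613, 0.646, 0.455], [0.79, 0.503, 0.351], [-0.002, 0.575, -0.818]]
wrist_force: [-0.3, 0.6, -2.9]
opening: 0.112
gripper_force: 59.2
(1, 0, 88, 35) [-0.1, 0.8, -0.4] [0.1, 0.1, 0.1] [527. 355.  75.]
(2, 0, 81, 30) [-0.1, -4.3, 6.5] [5.1, 0.1, 0.1] [527. 355.  66.]
(2, 0, 74, 25) [-0.1, -10.4, 12.7] [10.1, 0.1, 0.1] [526. 354.  57.]
(1.5, 0, 67.5, 20) [-0.1, -16.6, 18.0] [15.1, 0.1, 0.1] [524. 353.  50.]
(1, 0, 61, 15) [-0.1, -22.8, 23.2] [20.1, 0.1, 0.1] [523. 352.  42.]
(0.5, 0, 54.5, 10) [-0.1, -29.0, 28.1] [25.1, 0.1, 0.1] [521. 350.  34.]
(0, 0, 47.5, 5) [-0.0, -35.5, 33.3] [30.1, 0.1, 0.1] [519. 349.  26.]
(0, 0, 40.5, 0) [-0.0, -41.6, 38.6] [35.1, 0.1, 0.1] [517. 348.  18.]
```

View pics/c6.png

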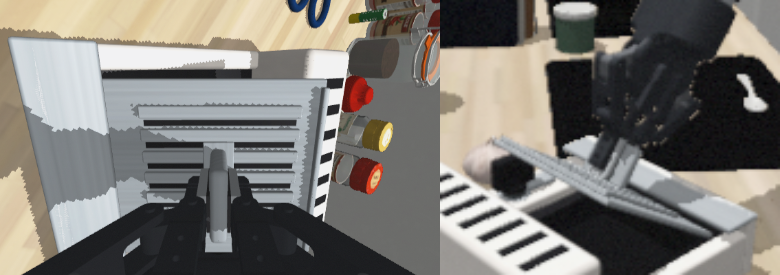

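The front edge is under the lip (the lip overlaps the filter's left edge in the wrist view) and there is no contact force. Lowering the rear edge.

```bash
python3 -m jog '[[[0,0,-4.3,6.5,5,0,0],[0,0,-10.4,12.7,10,0,0],[0,0,-16.6,18,15,0,0],[0,0,-22.8,23.2,20,0,0],[0,0,-29,28.1,25,0,0],[0,0,-32.5,30.9,27.6,0,0],[0,0,-32.5,30.9,27.6,0,0],[0,0,-32.5,30.9,27.6,0,0]]]'
python3 - <<'E'
from h import *
plan([(0.2,0,50,7),(0,0,47.5,5),(0,0,44,2.5),(0,0,40.5,0),(0,0,39.5,0),(0,0,38,0)])
E
```

```text
t: 11.45
position: [519.4, 349.3, 29.6]
ee_rot: [[-0.613, 0.783, 0.104], [0.79, 0.608, 0.079], [-0.002, 0.131, -0.991]]
wrist_force: [0.0, -0.6, -2.2]
opening: 0.11
gripper_force: 59.2
(0.2, 0, 50, 7) [-0.1, 0.2, 0.6] [0.5, 0.1, 0.0] [520. 349.  29.]
(0, 0, 47.5, 5) [-0.1, -1.1, 3.3] [2.5, 0.1, 0.0] [519. 349.  26.]
(0, 0, 44, 2.5) [-0.1, -2.6, 7.1] [5.0, 0.1, 0.0] [518. 348.  22.]
(0, 0, 40.5, 0) [-0.1, -4.0, 10.8] [7.5, 0.1, 0.0] [517. 348.  18.]
(0, 0, 39.5, 0) [-0.1, -4.2, 11.8] [7.5, 0.1, 0.0] [517. 348.  17.]
(0, 0, 38, 0) [-0.1, -4.4, 13.3] [7.5, 0.1, 0.0] [517. 348.  16.]
```

```bash
python3 -m jog '[[[0,0,-1.1,3.3,2.5,0,0],[0,0,-2.6,7,5,0,0],[0,0,-4,10.3,7.5,0,0],[0,0,-4,11,7.5,0,0],[0,0,-4.1,11.5,7.5,0,0],[0,0,-4.1,11.5,7.5,0,0],[0,0,-4.1,11.5,7.5,0,0]]]'
python3 - <<'E'
from h import *
plan([(0,0,40,0)])
E
```

```text
t: 12.32
position: [517.8, 347.9, 18.5]
ee_rot: [[-0.613, 0.79, 0.002], [0.79, 0.613, -0.001], [-0.002, 0.001, -1.0]]
wrist_force: [1.3, -0.7, 3.6]
opening: 0.11
gripper_force: 60.1
(0, 0, 40, 0) [0.0, -0.5, 0.7] [0.1, 0.1, 0.0] [517. 348.  18.]
```

```bash
python3 -m jog '[[[0,0,-0.3,0.6,0,0,0],[0,0,-0.3,1.2,0,0,0],[0,0,-0.3,1.2,0,0,0],[0,0,-0.3,1.2,0,0,0]]]'
python3 - <<'E'
from h import *
from bench import imaging,env
plan([(0,0,40,0)])
m=imaging.camera_model('wrist'); im,d=imaging.capture('wrist'); np.savez('w7.npz',p=im,d=d,**m); cv2.imwrite('pics/w7.png',im[:,:,::-1])
a=np.radians(EY);RE=np.array([[np.cos(a),-np.sin(a),0],[np.sin(a),np.cos(a),0],[0,0,1]])
L=(cloud(d,m['mtx'],m['cam_to_world'])-EO)@RE; X,Y,Z=np.moveaxis(L,-1,0)
k=(Z>40)&(Z<48)&(X>-52)&(X<66)&(Y>51)&(Y<64)
q=L[k]; A=np.c_[q[:,0],q[:,1],np.ones(len(q))]; print(len(q),np.linalg.lstsq(A,q[:,2],rcond=None)[0].round(4),np.median(q[:,2]))
k=(Z>40)&(Z<48)&(X>-52)&(X<-44)&(Y>-64)&(Y<64); q=L[k]; A=np.c_[q[:,1],np.ones(len(q))]; print(len(q),np.linalg.lstsq(A,q[:,2],rcond=None)[0].round(4))
k=(Z>40)&(Z<48)&(X>-30)&(X<50)&(Y>40); print('edge y',np.percentile(Y[k],99.5))
E
```

```text
t: 12.82
position: [517.8, 347.9, 18.4]
ee_rot: [[-0.613, 0.79, 0.002], [0.79, 0.613, -0.001], [-0.002, 0.001, -1.0]]
wrist_force: [-3.4, -1.7, 12.5]
opening: 0.108
gripper_force: 61.5
(0, 0, 40, 0) [0.0, -0.5, 0.6] [0.1, 0.1, 0.0] [517. 348.  18.]
8524 [1.00000e-04 1.00000e-04 4.57558e+01] 45.76275026408379
3191 [1.00000e-04 4.57808e+01]
edge y 86.66672997865227
```

View pics/w7.png

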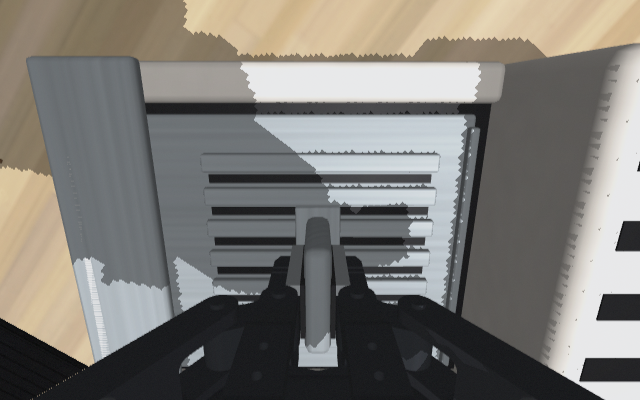

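The filter lies flat on its seat: tilt is under 0.001 rad, there is about 5 mm of gap along the far wall at row 108, and it is pressed with 12 N. Releasing, rising and turning toward the catch.

```bash
python3 -m jog '[[[35,0,0,-1,0,0,0],[35,0,0,-1,0,0,0],[35,0,0,-1,0,0,0],[35,0,0,-1,0,0,0],[35,0,0,-20,0,0,0],[35,0,0,-60,0,0,0],[35,0,0,-110,0,0,0],[35,0,0,-120,0,0,0],[35,0,0,-120,0,0,0]]]'
python3 - <<'E'
from h import *
from bench import env
s=env.observe(); print(rel(s['position'],s['ee_rot'],[583,282.1,138],Rt(127.8)),s['joint_positions'])
E
```

```text
t: 14.0
position: [517.6, 348.1, 137.0]
ee_rot: [[-0.613, 0.79, 0.002], [0.79, 0.613, -0.001], [-0.002, 0.001, -1.0]]
wrist_force: [0.1, 0.4, -1.6]
opening: 0.411
gripper_force: 0.0
(array([-92.2,  11.2,  -0.8]), array([ -0. ,   0.1, -90. ])) [ 0.59314081  0.38587823 -0.08691904  1.09694205 -0.00195282  1.50368423]
```

```bash
python3 -m jog '[[[35,-20,2,0,0,0,-10],[35,-40,5,0,0,0,-20],[35,-60,7,0,0,0,-30],[35,-80,10,0,0,0,-40],[35,-92.2,11.2,0,0,0,-50],[35,-92.2,11.2,0,0,0,-60],[35,-92.2,11.2,0,0,0,-70],[35,-92.2,11.2,0,0,0,-80],[35,-92.2,11.2,0,0,0,-90],[35,-92.2,11.2,0,0,0,-90],[35,-92.2,11.2,0,0,0,-90],[35,-92.2,11.2,0,0,0,-90]]]'
python3 - <<'E'
from h import *
from bench import imaging,env
s=env.observe(); print(s['t'],s['joint_positions'][5])
m=imaging.camera_model('wrist'); im,d=imaging.capture('wrist'); np.savez('w8.npz',p=im,d=d,**m); cv2.imwrite('pics/w8.png',im[:,:,::-1])
P=cloud(d,m['mtx'],m['cam_to_world']); Z=P[...,2]
nr=np.hypot(P[...,0]-583,P[...,1]-282)<50
k=nr&(Z>84)&(Z<98); print('grip',rect(P,k),P[k].mean(0).round(1))
a=np.radians(EY);RE=np.array([[np.cos(a),-np.sin(a),0],[np.sin(a),np.cos(a),0],[0,0,1]])
L=(P-EO)@RE; X,Y,Z=np.moveaxis(L,-1,0)
k=(Z>42)&(Z<48)&(X>-52)&(X<66)&(abs(Y)>51)&(abs(Y)<64); q=L[k];A=np.c_[q[:,0],q[:,1],np.ones(len(q))]; print('filter',len(q),np.linalg.lstsq(A,q[:,2],rcond=None)[0].round(4))
E
```

```text
t: 15.5
position: [582.3, 281.7, 136.3]
ee_rot: [[-0.791, -0.612, 0.0], [-0.612, 0.791, -0.002], [0.001, -0.002, -1.0]]
wrist_force: [-0.2, -0.1, 0.3]
opening: 0.409
gripper_force: 0.0
15.5 -0.2069772651663026
grip (array([582.2, 282.6]), array([41.3, 12. ]), 35.28, 1044) [581.1 281.7  92. ]
filter 4715 [-5.00000e-04  1.30000e-03  4.57472e+01]
```

View pics/w8.png

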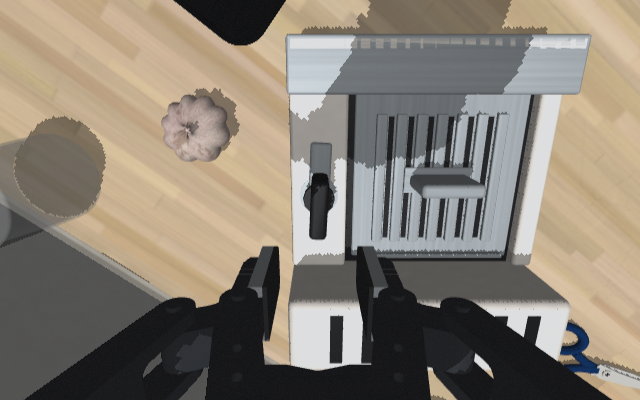

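The wrist view shows the catch grip at (319,200), nearly along the rail. It measures (582,283) at z=92, 41x12 mm, about 2.5° past open. The filter is still level. Descending to grip it.

```bash
python3 -m jog '[[[40,-0.5,0.8,40,0,0,2.5],[40,-0.5,0.8,80,0,0,2.5],[40,-0.5,0.8,100,0,0,2.5],[40,-0.5,0.8,109,0,0,2.5],[40,-0.5,0.8,109,0,0,2.5],[40,-0.5,0.8,109,0,0,2.5],[0,-0.5,0.8,109,0,0,2.5],[0,-0.5,0.8,109,0,0,2.5],[0,-0.5,0.8,109,0,0,2.5],[0,-0.5,0.8,109,0,0,2.5],[0,-0.5,0.8,109,0,0,2.5],[0,-0.5,0.8,109,0,0,2.5]]]'
```

```text
t: 17.05
position: [583.9, 283.5, 29.8]
ee_rot: [[-0.816, -0.578, 0.004], [-0.578, 0.816, 0.0], [-0.003, -0.002, -1.0]]
wrist_force: [-1.5, -0.3, 6.0]
opening: 0.13
gripper_force: 58.7
```

```bash
python3 -m jog '[[[0,0,0,0,0,0,8],[0,0,0,0,0,0,16],[0,0,0,0,0,0,24],[0,0,0,0,0,0,32],[0,0,0,0,0,0,40],[0,0,0,0,0,0,48],[0,0,0,0,0,0,56],[0,0,0,0,0,0,64],[0,0,0,0,0,0,72],[0,0,0,0,0,0,80],[0,0,0,0,0,0,86],[0,0,0,0,0,0,86],[0,0,0,0,0,0,86]]]'
python3 -c "
from bench import env; s=env.observe(); print(s['moment'],s['joint_positions'])"
```

```text
t: 18.68
position: [583.8, 282.9, 29.8]
ee_rot: [[-0.634, 0.774, 0.004], [0.774, 0.634, -0.001], [-0.003, 0.002, -1.0]]
wrist_force: [-1.4, -0.4, 7.7]
opening: 0.129
gripper_force: 58.9
[-0.30568125  0.31958124 -0.08964948] [ 0.45263324  0.50852651 -0.15762349  0.90186449 -0.00236293  1.33730703]
```

```bash
python3 -m jog '[[[0,0,0,0,0,0,1.5],[0,0,0,0,0,0,1.5],[35,0,0,0,0,0,1.5],[35,0,0,0,0,0,1.5],[35,0,0,0,0,0,1.5],[35,0,0,0,0,0,1.5],[35,0,0,-20,0,0,1.5],[35,0,0,-60,0,0,1.5],[35,0,0,-110,0,0,1.5],[35,0,0,-130,0,0,1.5],[35,0,0,-130,0,0,1.5],[35,0,0,-130,0,0,1.5]]]'
python3 - <<'E'
from h import *
from bench import imaging,env
m=imaging.camera_model('wrist'); im,d=imaging.capture('wrist'); cv2.imwrite('pics/w9.png',im[:,:,::-1])
P=cloud(d,m['mtx'],m['cam_to_world']); Z=P[...,2]
nr=np.hypot(P[...,0]-583,P[...,1]-282)<50
k=nr&(Z>84)&(Z<98); print('grip',rect(P,k))
a=np.radians(EY);RE=np.array([[np.cos(a),-np.sin(a),0],[np.sin(a),np.cos(a),0],[0,0,1]])
L=(P-EO)@RE; X,Y,Z=np.moveaxis(L,-1,0)
k=(Z>42)&(Z<48)&(X>-52)&(X<66)&(abs(Y)>51)&(abs(Y)<64); q=L[k];A=np.c_[q[:,0],q[:,1],np.ones(len(q))]; print('filter',len(q),np.linalg.lstsq(A,q[:,2],rcond=None)[0].round(4))
E
```

```text
t: 20.18
position: [581.7, 282.5, 156.3]
ee_rot: [[-0.613, 0.79, -0.001], [0.79, 0.613, -0.003], [-0.002, -0.002, -1.0]]
wrist_force: [-0.3, -0.5, -1.1]
opening: 0.41
gripper_force: 0.0
grip (array([582.5, 282.9]), array([11.7, 41.5]), 38.19, 895)
filter 1954 [-1.30000e-03  2.29000e-02  4.70929e+01]
```

View pics/w9.png

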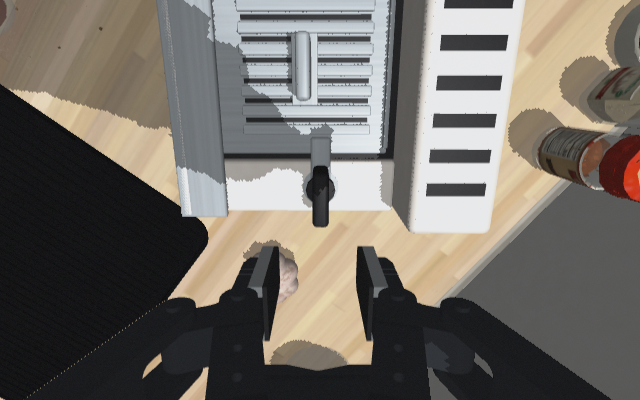

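The catch bar stands across the rail at (320,197) with its tongue over the filter. I'll run one clean flatness check of the filter, using only sheet points, before handing in.

```bash
python3 - <<'E'
from h import *
from bench import imaging
a=np.radians(EY);RE=np.array([[np.cos(a),-np.sin(a),0],[np.sin(a),np.cos(a),0],[0,0,1]])
for c in ('wrist','side'):
    m=imaging.camera_model(c); im,d=imaging.capture(c)
    L=(cloud(d,m['mtx'],m['cam_to_world'])-EO)@RE; X,Y,Z=np.moveaxis(L,-1,0)
    k=(Z>38)&(Z<50)&(((X>-52)&(X<-45)&(Y>-62)&(Y<62))|((X>62)&(X<68)&(Y>-60)&(Y<62))); q=L[k];A=np.c_[q[:,0],q[:,1],np.ones(len(q))]
    print(c,len(q),Y[k].min(),Y[k].max(),np.linalg.lstsq(A,q[:,2],rcond=None)[0].round(4),np.median(q[:,2]))
E
```

```text
wrist 2486 -61.95586910334127 50.11200390529631 [-5.00000e-04 -2.00000e-04  4.58129e+01] 45.8059128712035
side 119 -61.929326745532315 61.37119709096489 [-2.08000e-02 -1.60000e-03  4.37885e+01] 44.82812322466742
```

Flat and seated (wrist camera: sheet top 45.8 mm, tilt under 0.001 rad). Handing in.

```bash
python3 -c "
from bench import workorder; print(workorder.close_job())"
```

```text
the job is handed in; nothing more can be done
None
```

The filter is hooked under the lip and lies flat on its seat, the catch is turned to its stop with its tongue over the filter, and the job was handed in at about 20 s; no verdict was returned.

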